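# Blow out and line up a weld-on gate hinge

## Task

Blow the grinding dust out of the jamb hinge: squeeze the lever of the blow gun in its stand fully, keep it squeezed for about half a second, and let it spring right back. Then pick up the loose gate leaf (the piece of angle bar with one knuckle) and bring its knuckle into the gap between the two knuckles of the jamb, level and centred so that all three holes line up for the pin, and finish while holding it there still in the gripper, not leaning on the jamb; leave the pin and the other things on the table where they are.

Things in the scene. Friction and masses are not known exactly. Their poses are not given: they have to be found in the camera images.
- jamb: Fixed grey post block (x 30..100, y +-50, top z 110 mm) on a 12 mm base plate, bare steel hinge leaf on its -x side (plate face at x 22). Origin on the table under the bore centre; z up, y along the bore. Two knuckle tubes (32 mm outside, 18 mm bore), axis along y at x 0, z 100 mm, at y -48..-23 and 23..48: a 46 mm gap between them, open above, below and to -x.
- jamb_bore (a point): Centre of the jamb's bore line, halfway between its two knuckles, 100 mm above the table; axes as the jamb's (y along the bore). The middle of the gate leaf's bore belongs here.
- blow_gun: Fixed air blow gun on its side in a stand on the jamb's +y side, nozzle to -y, in line with the bores. Origin on the table under the lever's pivot; axes parallel to the jamb's. Black handle 24 mm wide (x), 28 mm high, centred at x 0, z 100 mm, y 20..135 mm, only the table below it. Post and aluminium head at y -33..22 mm.
- gun_grip (a point): On the axis of the blow gun's handle, 60 mm behind the lever's pivot, 100 mm above the table; axes as the gun's. The place to pinch handle and lever together from above, closing along x: there the handle's back is at x = +12 mm, and the lever's outer face at about x = -38 mm at rest and -23 mm fully squeezed.
- gun_trigger (a joint): Aluminium lever (100 long, 7 thick, 20 mm high, at z 100 mm) on the handle's -x side, on a vertical pivot at gun x -19.5 mm, y 0. 0 rad = released (0.25 rad off the handle), 0.25 = fully squeezed, alongside the handle. A spring returns it; a full squeeze takes about 8 N at gun_grip.
- gate_leaf: Loose steel angle bar on its foot, with one knuckle; 0.4-0.65 kg. Origin: underside, beneath the web. Upright web 6 mm thick (x), 60 mm in y, 75 mm tall: grip it across x, above the knuckle; mass centre under it. Foot x -53..-3, 6 mm thick. Knuckle tube 32 mm outside, bore 18, y -18..18, axis along y at x 25, z 17, top z 33 mm. In place its axes match the jamb's (web on the robot's side).
- leaf_bore (a point): Centre of the gate leaf's bore, at x = 25 mm, z = 17 mm in the leaf's frame; axes as the leaf's (y along the bore).
- offcut: Bystander: loose steel angle offcut, 50 x 53 mm section, 60 mm long, like the gate leaf but lower and with no knuckle. Origin at the underside, beneath its upright. Leave it alone.
- hinge_pin: Bystander: the loose hinge pin, 12 mm thick, 120 mm tall, standing upright on its 30 mm wide head. Origin at the underside. Leave it standing.
- fire_brick: Bystander: half a pale fire brick, 114 x 114 x 64 mm. Origin at the underside centre.
- c_clamp: Bystander: dark steel C-clamp lying flat, about 110 x 175 mm, 22 mm high. Origin at the underside.
Not all that is in view belongs to the job. Of the things shaped like the jamb, the grey one is meant. Leave any green or pink look-alike of the gate_leaf alone.

How it is judged:
By the outcome, as a careful person would: the job done as asked, in the order asked, and still so for the second after the job is handed in, while the arm keeps its last pose, push and grip.
It also fails if it takes over 51 s, if anything falls off the work surface, if the arm or the gripper's body presses on something with over 40 N, if the wrist force passes 120 N, or if a joint passes its speed limit or range.

## Robot

A 7-joint arm with a two-finger parallel gripper is mounted at the origin on the work surface. World frame = base frame: x ahead of the robot, y to its left, z up, the work surface at z = 0. Lengths are in m, angles in rad, forces in N, time in s.
With the tool pointing down it reaches from about 0.425 to 0.825 m from the base axis. Payload 3.6 kg.
Tool frame: the origin (TCP) lies midway between the tips of the shut fingers; the grasp point (between the pads) lies 19 mm behind it; z points along the fingers, y is the line along which they close (so a half turn about z gives the same grasp; the last joint's range is limited). The gripper opens to 93 mm and grips with 3 to 60 N. Pads are 15 mm wide; open, the fingers measure 128 mm over their backs; the gripper's body (75 mm by 188 mm) begins 65 mm behind the grasp point.
Start: joints at [1.103, 0.615, -0.013, 1.423, 0.008, 1.103, -0.04], TCP at [0.277, -0.588, 0.219] pointing down, gripper open.
Joint ranges: [-3.12, 3.12], [-0.3, 2.06], [-1.34, 1.32], [0.26, 2.42], [-1.36, 4.5], [0.01, 1.98], [-2.84, 2.84]. Speed limits (rad/s): [2.79, 2.79, 3.14, 3.14, 3.14, 3.14, 3.14].

## Interface

Orientations are given as [roll, pitch, yaw] about the fixed x, y, z axes, in that order (R = Rz(yaw) Ry(pitch) Rx(roll)).
In Python, from cell import bot gives the robot as it stands. Calls block until the motion is done:
- bot.movep(position, orientation): joint-space move of the TCP to a pose.
- bot.move_straight(position, orientation=None, speed=0.15): straight line of the TCP; orientation=None keeps the orientation; speed is the mean speed in m/s.
- bot.goto_joints(angles): joint-space move.
- bot.gripper_open() and bot.close(grasp_force=None): open the fingers fully, or close them until they stop; grasp_force is the grip in N (None keeps the last).
- bot.wait(seconds).
- bot.inverse_kinematics(position, orientation): joint angles nearest the present ones, or None.
- bot.grab_frame(name): name is "scene" or "side" or "wrist"; returns a dict with "frame" (480x640x3 uint8, red, green, blue), "K" (3x3 intrinsics, pixels), "cam_to_world" (4x4, takes a point from camera to world coordinates). Camera axes: x right, y down, z forward; pixel columns grow to the right and rows downward; lengths in m; the calibration is good to about 2 mm. A picture is of the moment at which its call begins. There is no depth.
A pose or a line that the arm cannot do raises bot.PlanningError and nothing moves.
- bot.sign_off(): hands the job in; it is judged then, once.
Trained networks look in the newest picture that a camera, given by its name, has taken for a name from the list of things; names that differ only in an ending like _2 or _b are one class to them, and where a whole thing is asked for, a point or a joint stands for the part that bears it (a point fixed in the world has none). Each returns a list of dicts, best first, with "conf" (0 to 1); they miss things now and then, are a little off and sometimes report something else, mostly with a low value. They report only what shows in the picture. A call takes as long as a camera call. They do not tell look-alikes from the thing itself.
- bot.search_frame(thing, camera): "extent" ([left, top, right, bottom] in pixels, round what is visible of it).
Readings, each from a call of its own:
- bot.current_clock(): time.
- bot.current_q(): joint angles.
- bot.current_dq(): joint speeds.
- bot.current_effort(): joint torques, N m.
- bot.current_position(): TCP position.
- bot.current_eef_rot(): TCP orientation.
- bot.current_wrist_force(): force on the tool from outside, world axes, zero at the start.
- bot.current_moment(): the same for the moment, N m.
- bot.current_gripper_width(): finger opening in m.
- bot.current_gripper_force(): force on a finger pad.
Only numpy, scipy, OpenCV 4.12 (cv2) and the standard library are available. Lean on these libraries where they do the work, as an engineer would, in place of code of your own. Each camera call takes 0.05 s, during which the arm holds its last target. There are 200 camera calls.

## Working session

There is one attempt and no reset: what is moved stays moved. The work goes in short steps, each a Python script; the robot and the scene stay as the last script left them, time stands still between calls to the robot, and variables do not carry over. Pictures are saved under pics/ and viewed, at most 10 in all, crops included, and the job is handed in when it is done.

```bash
mkdir -p pics; python3 - <<'E'
from cell import bot
import cv2,numpy as np
ims=[]
for c in ["scene","side"]:
    f=bot.grab_frame(c); im=f["frame"][:,:,::-1]; cv2.imwrite(f"pics/{c}0.png",im)
    print(c,f["K"].round(1).tolist(),f["cam_to_world"].round(3).tolist())
    for t in ["jamb","blow_gun","gate_leaf","offcut","hinge_pin","gun_trigger","leaf_bore"]:
        print(t,[(np.round(d["extent"]).tolist(),round(d["conf"],2)) for d in bot.search_frame(t,c)])
print(bot.current_clock(),bot.current_eef_rot())
E
```

```text
scene [[476.6, 0.0, 324.1], [0.0, 476.6, 245.8], [0.0, 0.0, 1.0]] [[0.851, 0.373, -0.371, 0.885], [0.526, -0.63, 0.572, -0.631], [-0.02, -0.682, -0.731, 0.823], [0.0, 0.0, 0.0, 1.0]]
jamb [([282.0, 143.0, 353.0, 217.0], 0.95), ([342.0, 206.0, 419.0, 299.0], 0.73), ([209.0, 354.0, 247.0, 391.0], 0.48)]
blow_gun [([371.0, 150.0, 412.0, 224.0], 0.92), ([344.0, 205.0, 417.0, 298.0], 0.57)]
gate_leaf [([243.0, 248.0, 278.0, 280.0], 0.79), ([133.0, 305.0, 177.0, 350.0], 0.75), ([206.0, 284.0, 249.0, 324.0], 0.68)]
offcut [([207.0, 356.0, 246.0, 389.0], 0.78), ([377.0, 156.0, 383.0, 186.0], 0.45)]
hinge_pin [([325.0, 344.0, 345.0, 390.0], 0.84), ([376.0, 157.0, 384.0, 184.0], 0.74), ([369.0, 148.0, 413.0, 219.0], 0.46)]
gun_trigger [([374.0, 155.0, 384.0, 185.0], 0.53)]
leaf_bore [([133.0, 304.0, 174.0, 347.0], 0.75), ([205.0, 284.0, 246.0, 325.0], 0.59)]
side [[512.6, 0.0, 319.5], [0.0, 512.6, 242.1], [0.0, 0.0, 1.0]] [[-0.908, -0.28, 0.312, 0.166], [-0.419, 0.643, -0.641, 0.736], [-0.021, -0.713, -0.701, 0.976], [0.0, 0.0, 0.0, 1.0]]
jamb [([182.0, 218.0, 246.0, 285.0], 0.89), ([325.0, 321.0, 409.0, 399.0], 0.88), ([253.0, 236.0, 325.0, 312.0], 0.69)]
blow_gun [([246.0, 292.0, 304.0, 375.0], 0.65), ([148.0, 310.0, 236.0, 364.0], 0.26)]
gate_leaf [([382.0, 257.0, 410.0, 293.0], 0.97), ([390.0, 218.0, 427.0, 258.0], 0.72), ([281.0, 317.0, 296.0, 358.0], 0.72), ([438.0, 202.0, 468.0, 240.0], 0.69)]
offcut [([373.0, 187.0, 404.0, 220.0], 0.88), ([254.0, 242.0, 325.0, 314.0], 0.68)]
hinge_pin [([313.0, 176.0, 323.0, 214.0], 0.64)]
gun_trigger [([283.0, 314.0, 296.0, 357.0], 0.72)]
leaf_bore [([435.0, 201.0, 470.0, 240.0], 0.82), ([384.0, 253.0, 410.0, 293.0], 0.64), ([388.0, 216.0, 425.0, 257.0], 0.57)]
0.8 [-3.14154691e+00 -4.26026678e-05  4.40805034e-01]
```

View pics/scene0.png

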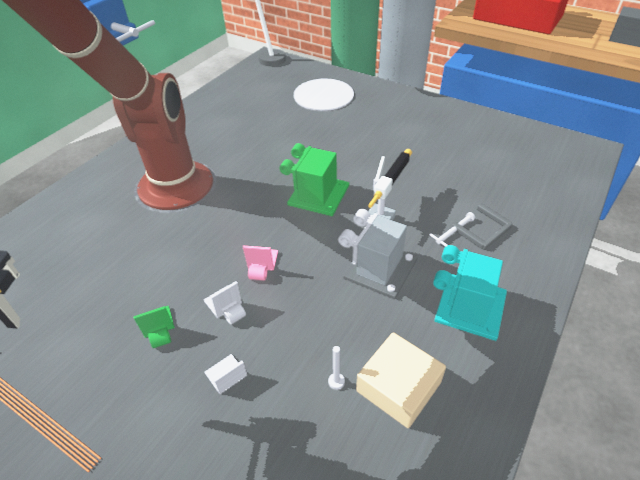

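View pics/side0.png

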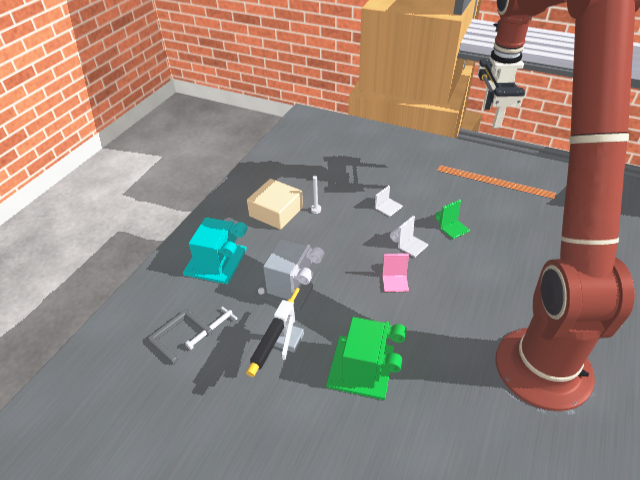

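The scene view shows the grey jamb at (380,250), the blow gun at (390,180) and the bare steel gate leaf at (227,303). The side view shows them at (288,270), (275,335) and (410,237). I'll zoom in to pick points.

```bash
python3 - <<'E'
import cv2,numpy as np
def crop(f,x,y,w,h,s):
    im=cv2.resize(cv2.imread(f)[y:y+h,x:x+w],None,fx=s,fy=s,interpolation=cv2.INTER_CUBIC)
    for i in range(0,w,20):
        cv2.putText(im,str(x+i),(i*s,10),0,.35,(0,0,255)); cv2.line(im,(i*s,0),(i*s,h*s),(0,0,255),1) if 0 else cv2.line(im,(i*s,12),(i*s,18),(0,0,255),1)
    for j in range(0,h,20):
        cv2.putText(im,str(y+j),(0,j*s+4),0,.35,(0,255,255)); cv2.line(im,(25,j*s),(31,j*s),(0,255,255),1)
    return im
cv2.imwrite("pics/m1.png",np.hstack([crop("pics/scene0.png",330,145,100,150,4),crop("pics/side0.png",240,230,100,150,4)]))
cv2.imwrite("pics/m2.png",np.hstack([crop("pics/scene0.png",195,275,60,60,6),crop("pics/side0.png",380,205,60,60,6)]))
E
```

```text
(no output)
```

View pics/m1.png

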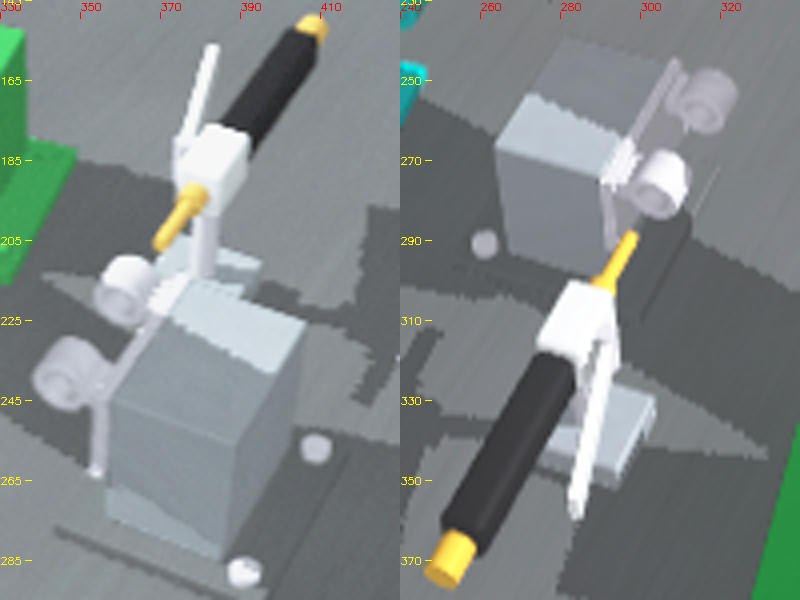

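View pics/m2.png

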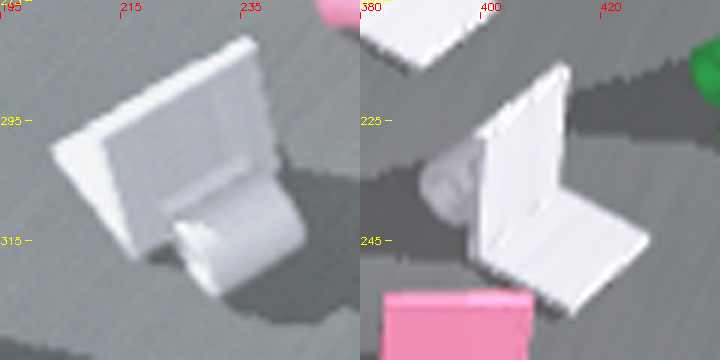

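The crops are clear: block, lever, handle and leaf corners are readable in both views. I'll fit all three poses from these picks.

```bash
cat > fit.py <<'E'
import numpy as np
from scipy.optimize import least_squares
CAM={"scene":([476.6,324.1,245.8],[[0.851,0.373,-0.371,0.885],[0.526,-0.63,0.572,-0.631],[-0.02,-0.682,-0.731,0.823]]),
"side":([512.6,319.5,242.1],[[-0.908,-0.28,0.312,0.166],[-0.419,0.643,-0.641,0.736],[-0.021,-0.713,-0.701,0.976]])}
def proj(P,K,T):
    P=(np.asarray(P)-T[:3,3])@T[:3,:3]; f,cx,cy=K
    return np.c_[f*P[:,0]/P[:,2]+cx,f*P[:,1]/P[:,2]+cy]
def place(p,L):
    c,s=np.cos(p[2]),np.sin(p[2]); L=np.asarray(L)/1000
    return np.c_[p[0]+c*L[:,0]-s*L[:,1],p[1]+s*L[:,0]+c*L[:,1],L[:,2]]
def fit(obs,p0,free=3,cams=None):
    cams=cams or {k:(v[0],np.array(v[1])) for k,v in CAM.items()}
    def r(q):
        p=np.r_[q,p0[free:]]
        return np.concatenate([(proj(place(p,[o[0] for o in l]),*cams[c])-[o[1] for o in l]).ravel() for c,l in obs.items() if l])
    s=least_squares(r,p0[:free],loss="soft_l1"); return np.r_[s.x,p0[free:]],r(s.x).reshape(-1,2)
E
python3 - <<'E'
from fit import *
A=lambda u,v:(330+u/4,145+v/4); B=lambda u,v:(240+(u-400)/4,230+v/4)
C=lambda u,v:(195+u/6,275+v/6); D=lambda u,v:(380+(u-360)/6,205+v/6)
J={"scene":[((30,50,110),A(185,280)),((100,50,110),A(305,322)),((100,-50,110),A(235,440)),((30,-50,110),A(108,388)),((100,-50,12),A(222,558))],
"side":[((100,-50,110),B(560,40)),((30,-50,110),B(665,60)),((30,50,110),B(605,172)),((100,50,110),B(497,147)),((100,50,12),B(512,250))]}
best=min((fit(J,np.array([.6,0.,y])) for y in np.arange(-3,3,.7)),key=lambda t:abs(t[1]).sum())
print("jamb",best[0].round(4),best[1].round(1).tolist())
G={"scene":[((0,135,100),A(303,42)),((-44.2,97,110),A(212,46))],"side":[((0,135,100),B(467,537)),((-44.2,97,100),B(576,510))]}
p=best[0]; g=fit(G,p,2); d=g[0][:2]-p[:2]; c,s=np.cos(p[2]),np.sin(p[2])
print("gun",g[0].round(4),"in jamb",c*d[0]+s*d[1],-s*d[0]+c*d[1],g[1].round(1).tolist())
L={"scene":[((3,-30,75),C(105,143)),((3,30,75),C(257,48)),((3,-30,0),C(137,259)),((-53,-30,6),C(52,148)),((25,-18,17),C(198,262))],
"side":[((-3,-30,75),D(569,68)),((-3,30,75),D(484,138)),((-53,-30,6),D(650,238)),((-53,30,6),D(574,305)),((-3,-30,6),D(557,185)),((-3,30,6),D(482,245))]}
b=min((fit(L,np.array([.5,-.2,y])) for y in np.arange(-3,3,.7)),key=lambda t:abs(t[1]).sum())
print("leaf",b[0].round(4),b[1].round(1).tolist())
E
```

```text
jamb [0.5435 0.0116 0.0849] [[-1.1, -1.1], [-0.6, -1.8], [-0.5, 0.2], [-0.8, 2.1], [-0.8, 1.1], [-0.8, -1.9], [-0.2, -0.4], [-0.9, 1.0], [-2.1, -0.0], [-1.8, 1.5]]
gun [0.539  0.1636 0.0849] in jamb 0.008462428680040223 0.15184975097307016 [[-2.1, 0.2], [-1.3, -0.4], [-1.6, 0.9], [-0.6, -1.8]]
leaf [ 0.3923 -0.2467 -0.3159] [[-2.2, -1.8], [-1.7, -1.8], [-0.5, 0.6], [-0.7, 0.9], [-1.4, -1.1], [-1.0, 0.2], [-0.5, 0.2], [-1.8, -0.6], [-2.3, 0.3], [-1.7, -0.3], [-2.5, 1.3]]
```

Fits are within about 1–2 px, so I'll hover over the gun now and refine with the wrist camera.

```bash
python3 - <<'E'
from cell import bot
import cv2,numpy as np
p=np.array([.534,.16,.30])
for y in (.085+np.pi/2,.085-np.pi/2):
    q=bot.inverse_kinematics(p,[np.pi,0,y]); print(y,None if q is None else np.round(q,2))
qs=[(abs(bot.inverse_kinematics(p,[np.pi,0,y])[6]),y) for y in (.085+np.pi/2,.085-np.pi/2) if bot.inverse_kinematics(p,[np.pi,0,y]) is not None]
y=min(qs)[1]; bot.movep(p,[np.pi,0,y])
f=bot.grab_frame("wrist"); cv2.imwrite("pics/w1.png",f["frame"][:,:,::-1]); np.savez("w1.npz",K=f["K"],T=f["cam_to_world"])
print(y,bot.current_clock(),f["K"].round(1).tolist(),f["cam_to_world"].round(3).tolist())
from fit import *
cam=((f["K"][0,0],f["K"][0,2],f["K"][1,2]),f["cam_to_world"])
print(proj(place([.539,.1636,.0849],[(12,135,114),(-12,135,114),(-44,97,110)]),*cam).round(), proj(place([.5435,.0116,.0849],[(0,48,116),(0,-48,116),(30,50,110),(100,50,110)]),*cam).round())
E
```

```text
1.6557963267948965 [ 0.05  0.45 -0.6   1.56  0.26  1.21 -0.5 ]
-1.4857963267948966 [ 0.33  0.61 -1.15  1.55  0.57  1.35  2.35]
1.6557963267948965 3.65 [[354.2, 0.0, 317.9], [0.0, 354.2, 238.9], [0.0, 0.0, 1.0]] [[0.997, 0.08, 0.023, 0.529], [0.083, -0.962, -0.262, 0.231], [0.001, 0.263, -0.965, 0.466], [0.0, 0.0, 0.0, 1.0]]
[[335.  66.]
 [309.  66.]
 [276. 111.]] [[314. 307.]
 [314. 383.]
 [342. 303.]
 [405. 303.]]
```

View pics/w1.png

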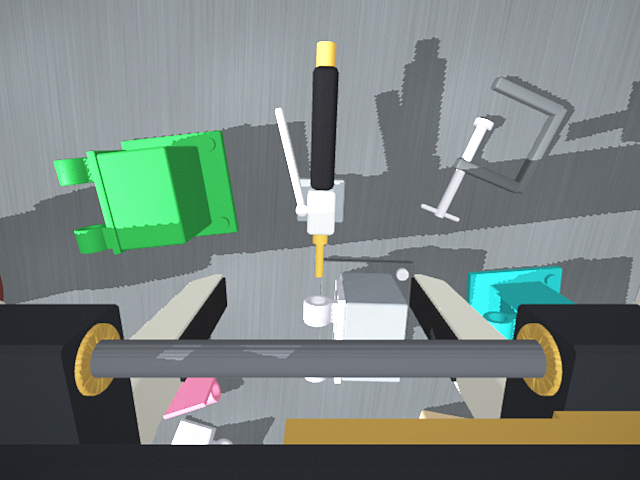

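The wrist view shows the handle end at (325,68), the head junction at about (322,189), the lever tip at (280,109) and the +y knuckle centred at about column 317. I'll fit the yaw and then squeeze.

```bash
python3 - <<'E'
from cell import bot
from fit import *
import cv2
d=np.load("w1.npz"); cam={"w":((d["K"][0,0],d["K"][0,2],d["K"][1,2]),d["T"])}
G={"w":[((-12,135,110),(314,67.5)),((12,135,110),(337.5,68.5)),((-12,22,110),(311,187)),((12,22,110),(335,189)),((-44.2,97,110),(279.5,109))]}
g,r=fit(G,np.array([.54,.1636,.085]),3,cam); print(g.round(4),r.round(1).tolist())
q=place(g,[(-3,60,0)])[0]; yaw=g[2]+np.pi/2
ori=[np.pi,0,yaw]
bot.movep([q[0],q[1],.22],ori)
bot.move_straight([q[0],q[1],.081],speed=.12)
print(bot.current_clock(),bot.current_wrist_force().round(1),bot.current_position().round(4))
bot.close(22); t=bot.current_clock(); w=bot.current_gripper_width()
bot.wait(.5)
print(t,bot.current_clock(),w,bot.current_gripper_width(),bot.current_gripper_force(),bot.current_wrist_force().round(1))
f=bot.grab_frame("scene"); cv2.imwrite("pics/s2.png",f["frame"][:,:,::-1])
if bot.current_gripper_width()<.0375:
    bot.gripper_open(); print(bot.current_clock())
np.save("gun.npy",g)
E
```

```text
[0.5395 0.1638 0.0574] [[-0.4, -1.1], [2.2, -1.4], [0.1, 2.4], [-0.0, 1.0], [-0.8, 0.2]]
5.45 [ 0.5  1.  -0.7] [0.5336 0.2239 0.0818]
6.4 6.9 0.0346900726935341 0.03460372595438422 22.02609121799469 [-8.4  1.8  2.9]
8.0
```

Width went to 34.6 mm, so the lever was fully squeezed and held, then released. Next I'll look closely at the jamb and the leaf.

```bash
python3 - <<'E'
from cell import bot
import cv2,numpy as np
from fit import *
p=bot.current_position(); bot.move_straight([p[0],p[1],.24],speed=.25)
def snap(n):
    f=bot.grab_frame("wrist"); np.savez(n+".npz",K=f["K"],T=f["cam_to_world"]); cv2.imwrite(f"pics/{n}.png",f["frame"][:,:,::-1]); return f["frame"][:,:,::-1]
bot.movep([.535,-.10,.26],[np.pi,0,.085+np.pi/2]); a=snap("w2")
o=place([.3923,-.2467,-.3159],[(0,-90,0)])[0]
bot.movep([o[0],o[1],.22],[np.pi,0,-.3159+np.pi/2]); b=snap("w3")
for n in ("w2","w3"):
    d=np.load(n+".npz"); c=((d["K"][0,0],d["K"][0,2],d["K"][1,2]),d["T"])
    print(proj(place([.5435,.0116,.0849],[(0,48,116),(0,-48,116),(30,50,110),(100,50,110)]),*c).round().tolist(),proj(place([.3923,-.2467,-.3159],[(3,-30,75),(3,30,75),(25,-18,33)]),*c).round().tolist())
print(bot.current_clock())
s2=cv2.imread("pics/s2.png")[140:240,340:430]
cv2.imwrite("pics/m3.png",np.vstack([np.hstack([a[0:300,170:470]]*1+[b[0:300,170:470]])]).repeat(1,0))
E
```

```text
[[340.0, 32.0], [338.0, 157.0], [377.0, 31.0], [465.0, 32.0]] [[172.0, 360.0], [188.0, 315.0], [205.0, 338.0]]
[[410.0, -618.0], [467.0, -358.0], [464.0, -636.0], [608.0, -728.0]] [[319.0, 160.0], [319.0, 85.0], [341.0, 146.0]]
11.2333
```

View pics/m3.png

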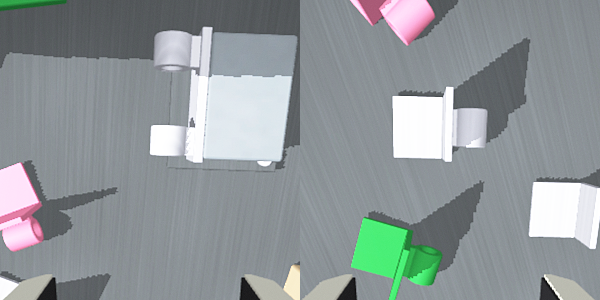

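```bash
python3 - <<'E'
import cv2,numpy as np
def crop(f,x,y,w,h,s):
    im=cv2.resize(cv2.imread(f)[y:y+h,x:x+w],None,fx=s,fy=s,interpolation=cv2.INTER_NEAREST)
    for i in range(0,w,10):
        cv2.line(im,(i*s,0),(i*s,6),(0,0,255),1); 
        if i%20==0: cv2.putText(im,str(x+i),(i*s,16),0,.35,(0,0,255))
    for j in range(0,h,10):
        cv2.line(im,(0,j*s),(6,j*s),(0,0,255),1)
        if j%20==0: cv2.putText(im,str(y+j),(8,j*s+4),0,.35,(0,0,255))
    return im
b=crop("pics/w3.png",255,75,110,95,4)
b=cv2.copyMakeBorder(b,0,220,0,0,cv2.BORDER_CONSTANT)
cv2.imwrite("pics/m4.png",np.hstack([crop("pics/w2.png",310,20,80,150,4),b]))
E
```

```text
(no output)
```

View pics/m4.png

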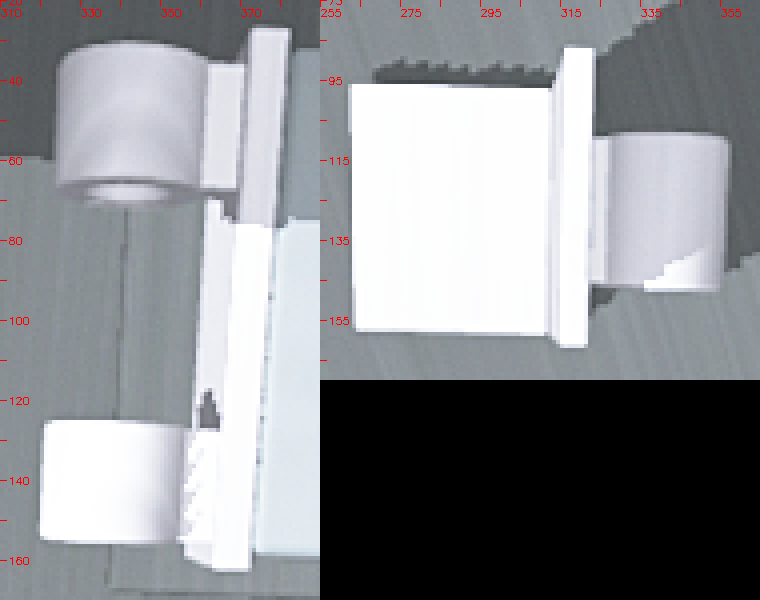

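The jamb and leaf edges are clear here: the jamb tubes' left edges are at columns 324 and 320, and the leaf web top runs from (316–324, 87) to (315–322, 162). I'll refine both poses and grasp the leaf.

```bash
cat >> fit.py <<'E'
def fit1(obs,p0,npz,free=3):
    "obs: (local point, col or None, row or None), pixel-edge coordinates"
    d=np.load(npz); cam=((d["K"][0,0],d["K"][0,2],d["K"][1,2]),d["T"])
    m=np.array([[np.nan if v is None else v-.5 for v in o[1:]] for o in obs]); k=~np.isnan(m)
    r=lambda q:(proj(place(np.r_[q,p0[free:]],[o[0] for o in obs]),*cam)-m)[k]
    s=least_squares(r,p0[:free],loss="soft_l1"); return np.r_[s.x,p0[free:]],r(s.x)
E
python3 - <<'E'
from cell import bot
from fit import *
A=lambda P,u,v:(P,None if u is None else 310+u/4,None if v is None else 20+v/4)
J=[A((-16,36,100),57,None),A((16,36,100),208,None),A((-16,-36,100),40,None),A((0,48,116),None,42),A((0,-23,116),None,422),A((0,-48,116),None,543),
 A((30,10,110),275,None),A((30,-50,110),253,555)]
j,r=fit1(J,np.array([.5435,.0116,.06]),"w2.npz"); print("jamb",j.round(4),r.round(1))
B=lambda P,u,v:(P,None if u is None else 255+(u-320)/4,None if v is None else 75+v/4)
L=[B((-3,30,75),565,47),B((3,30,75),595,47),B((-3,-30,75),560,347),B((3,-30,75),588,347),B((0+25,18,33),None,133),B((25,-18,33),None,291),B((41,18,17),730,None),B((41,-18,17),722,None),B((-53,30,6),348,85),B((-53,-30,6),353,333)]
l,r=fit1(L,np.array([.3923,-.2467,-.3159]),"w3.npz"); print("leaf",l.round(4),r.round(1))
np.savez("poses.npz",j=j,l=l)
# grasp: pads above knuckle top (33) on web up to 75
z=.036+.002   # TCP (finger tips) height
ori=[np.pi,0,l[2]+np.pi/2]
bot.movep([l[0],l[1],.15],ori); bot.move_straight([l[0],l[1],z],speed=.12)
print(bot.current_clock(),bot.current_wrist_force().round(1))
bot.close(45); print(bot.current_gripper_width(),bot.current_gripper_force(),bot.current_wrist_force().round(1),bot.current_position().round(4),bot.current_clock())
E
```

```text
jamb [0.5455 0.0134 0.0533] [-0.3  0.2  0.8 -0.4 -0.3  0.2 -0.3 -0.2  0.6]
leaf [ 0.3936 -0.2481 -0.3309] [-1.3  0.  -1.4  0.2 -1.2  0.1 -1.2  0.2 -0.2 -0.2  2.3  2.6  3.6  0.2
  3.5 -0.6]
12.8417 [-0.1  1.2 -0.3]
0.005643010314281518 44.999953508377075 [-1.4  0.6  0.5] [ 0.3928 -0.2479  0.0379] 14.1417
```

Grasped: the width of 5.6 mm matches the web. Next I'll lift it, carry it to a spot short of the gap and look.

```bash
python3 - <<'E'
from cell import bot
from fit import *
import cv2
P=np.load("poses.npz"); j=P["j"]; p=bot.current_position()
bot.move_straight([p[0],p[1],.21],speed=.15)
print(bot.current_gripper_width(),bot.current_wrist_force().round(1),bot.current_moment().round(2))
t=place(j,[(-25-55,0,0)])[0]; ori=[np.pi,0,j[2]+np.pi/2]
bot.movep([t[0],t[1],.21],ori); bot.move_straight([t[0],t[1],.1209],speed=.15)
print(t,bot.current_position().round(4),bot.current_eef_rot().round(4),bot.current_clock())
ims={}
for c in ("wrist","scene","side"):
    f=bot.grab_frame(c); ims[c]=f["frame"][:,:,::-1]; cv2.imwrite(f"pics/{c}5.png",ims[c]); np.savez(f"{c}5.npz",K=f["K"],T=f["cam_to_world"])
r=lambda im,s:cv2.resize(im,None,fx=s,fy=s,interpolation=cv2.INTER_CUBIC)
top=ims["wrist"][170:470,120:520]
bot_=np.hstack([r(ims["scene"][180:280,310:443],3),r(ims["side"][220:320,250:383],3)])
cv2.imwrite("pics/m5.png",np.vstack([np.hstack([top,np.zeros((300,398,3),np.uint8)]),bot_]))
E
```

```text
0.005797588824844277 [ 0.5 -0.7 -4.1] [-0.01 -0.06  0.04]
[0.46564049 0.00909835 0.        ] [0.4665 0.0087 0.1214] [ 3.1401e+00 -1.0000e-04  1.6228e+00] 17.225
```

View pics/m5.png

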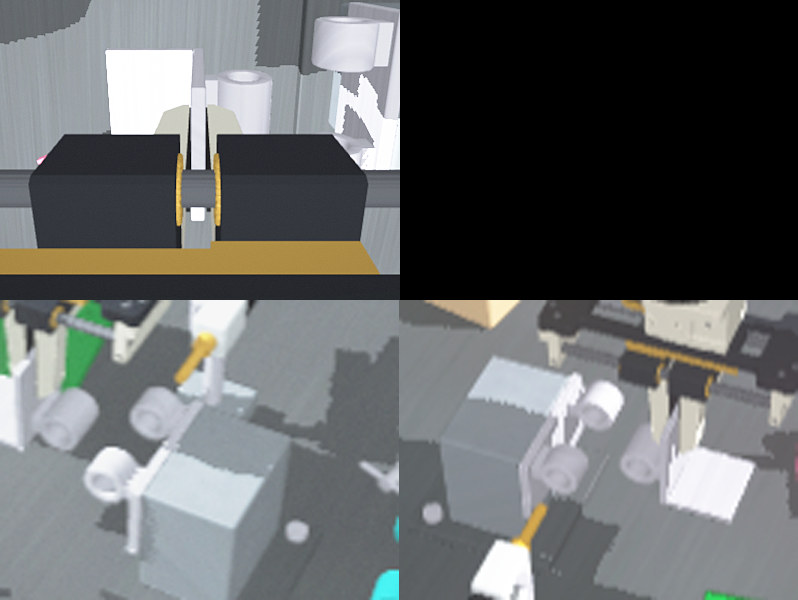

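The leaf is held upright and level, short of the gap. Next I'll check its alignment numerically: leaf against jamb, in the same scene and side pictures.

```bash
python3 - <<'E'
from fit import *
j=np.load("poses.npz")["j"]; l=np.array([.4665,.0087,.052])
S=lambda u,v:(310+u/3,180+(v-300)/3); D=lambda u,v:(250+(u-399)/3,220+(v-300)/3)
zl=(.1214-.0379)*1000+17
for c,J,Lf in (("scene",[((0,-48,100),S(112,475)),((0,23,100),S(155,412))],((25,-18,zl),S(57,427))),
             ("side",[((0,48,100),D(566,468)),((0,-23,100),D(603,403))],((25,18,zl),D(638,462)))):
    d=np.load(c+"5.npz"); cam=((d["K"][0,0],d["K"][0,2],d["K"][1,2]),d["T"])
    for P,o in J: print(c,"jamb",(proj(place(j,[P]),*cam)-o).round(1))
    print(c,"leaf",(proj(place(l,[Lf[0]]),*cam)-Lf[1]).round(1))
    print("px per mm x,y,z",*[(proj(place(j,[(0+a,0+b,100+e)]),*cam)-proj(place(j,[(0,0,100)]),*cam)).round(2) for a,b,e in((1,0,0),(0,1,0),(0,0,1))])
d=np.load("wrist5.npz"); cam=((d["K"][0,0],d["K"][0,2],d["K"][1,2]),d["T"])
print("wrist leaf +y end centre obs 363,247; foot corner z6 obs (226,220)",proj(place(l,[(25,18,zl),(-53,30,zl-17+6),(-53,30,zl-17),(-3,30,zl-17+75)]),*cam).round(1))
E
```

```text
scene jamb [[-3.3  3.6]]
scene jamb [[-2.8  3.6]]
scene leaf [[-1.1  2.2]]
px per mm x,y,z [[0.42 0.15]] [[ 0.21 -0.29]] [[ 0.01 -0.33]]
side jamb [[-4.1  3.4]]
side jamb [[-4.6  3.8]]
side leaf [[-1.   2.1]]
px per mm x,y,z [[-0.4  -0.11]] [[-0.16  0.29]] [[-0.01 -0.29]]
wrist leaf +y end centre obs 363,247; foot corner z6 obs (226,220) [[362.2 244.9]
 [224.  219.4]
 [226.6 217.2]
 [309.  256.9]]
```

The wrist view agrees with the leaf model to about 1 mm; the scene and side picks are too coarse to override it. I'll insert slowly, trim the position and check from close by.

```bash
python3 - <<'E'
from cell import bot
from fit import *
import cv2
j=np.load("poses.npz")["j"].copy(); j[0]-=.001
ori=[np.pi,0,j[2]+np.pi/2]; T=np.r_[place(j,[(-25,0,0)])[0][:2],.1209]
cmd=T.copy(); bot.move_straight(cmd,ori,speed=.05); f0=bot.current_wrist_force()
for _ in range(2):
    cmd+=T-bot.current_position(); bot.move_straight(cmd,ori,speed=.05)
print(T.round(4),bot.current_position().round(4),bot.current_eef_rot().round(4),f0.round(1),bot.current_wrist_force().round(1),bot.current_clock())
ims={}
for c in ("wrist","scene","side"):
    f=bot.grab_frame(c); ims[c]=f["frame"][:,:,::-1]; cv2.imwrite(f"pics/{c}6.png",ims[c]); np.savez(f"{c}6.npz",K=f["K"],T=f["cam_to_world"])
def r(im,x,y,w,h,s):
    o=cv2.resize(im[y:y+h,x:x+w],None,fx=s,fy=s,interpolation=cv2.INTER_CUBIC); return o
top=np.hstack([r(ims["scene"],335,195,50,60,6),r(ims["side"],280,235,50,60,6)])
w=r(ims["wrist"],265,120,150,100,4)
print(top.shape,w.shape)
cv2.imwrite("pics/m6.png",cv2.copyMakeBorder(top,0,240,0,0,cv2.BORDER_CONSTANT)) 
m=cv2.imread("pics/m6.png"); m[360:600,:]=r(ims["wrist"],245,190,200,80,3)[:,:600]
cv2.imwrite("pics/m6.png",m)
E
```

```text
[0.5196 0.012  0.1209] [0.5195 0.012  0.1208] [-3.1415e+00  1.0000e-04  1.6241e+00] [-0.1 -0.2 -4.4] [ 0.1 -0.5 -4.5] 19.1083
(360, 600, 3) (400, 600, 3)
```

View pics/m6.png

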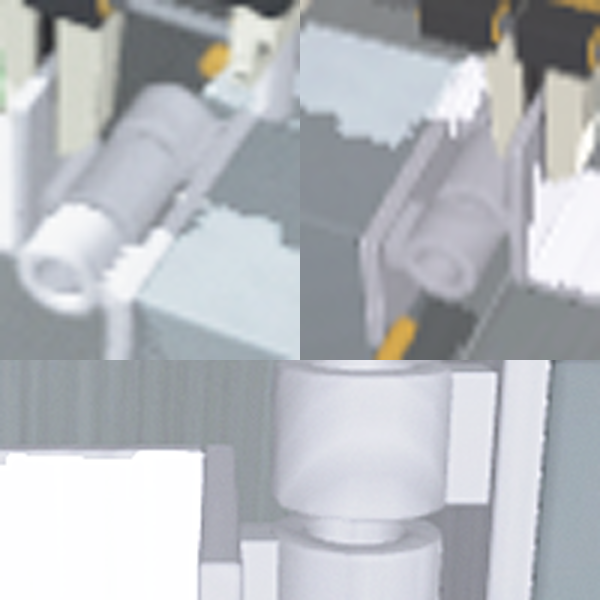

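The knuckle sits in the gap with no contact, in line in all views. In the wrist crop the leaf tube is at u 278–441 and the jamb tube at u 276–450. I'll check those numbers.

```bash
python3 - <<'E'
from fit import *
j=np.load("poses.npz")["j"].copy(); j[0]-=.001
l=np.array([.5195,.0120,1.6241-np.pi/2]); d=np.load("wrist6.npz"); cam=((d["K"][0,0],d["K"][0,2],d["K"][1,2]),d["T"])
im=lambda p,P:(proj(place(p,P),*cam)+.5-[245,190])*3+[0,360]
print("cam in jamb",(d["T"][:2,3]-j[:2]).round(4),d["T"][2,3].round(4))
print("jamb sides y32 (obs 276,450 v~440), end top y23 (obs v520), y48 top (obs v~372)",im(j,[(-16,32,100),(16,32,100),(0,23,116),(0,48,116)]).round(1).tolist())
print("leaf sides y17 (obs 278,441 v~570), end top (obs v556), bore top(obs 545); web top-left corner foot (203,452)",im(l,[(41-32,17,100),(41,17,100),(25,18,116),(25,18,109),(-3,30,89),(3,30,89),(-53,30,89)]).round(1).tolist())
print("per mm",(im(j,[(1,20,110),(0,21,110),(0,20,111)])-im(j,[(0,20,110)])).round(1).tolist())
import cv2
# tangent silhouettes
for n,p,cx,y in(("jamb",j,0,32),("leaf",l,25,17)):
    a=np.linspace(0,np.pi,181); q=im(p,[(cx+16*np.cos(t),y,100+16*np.sin(t)) for t in a]); print(n,q[:,0].min().round(1),q[:,0].max().round(1),q[[q[:,0].argmin(),q[:,0].argmax()],1].round())
E
```

```text
cam in jamb [-0.0285  0.0709] 0.2872
jamb sides y32 (obs 276,450 v~440), end top y23 (obs v520), y48 top (obs v~372) [[266.9, 451.6], [444.6, 451.7], [365.8, 524.3], [371.4, 375.5]]
leaf sides y17 (obs 278,441 v~570), end top (obs v556), bore top(obs 545); web top-left corner foot (203,452) [[265.5, 531.7], [439.7, 531.7], [364.3, 552.9], [359.1, 540.8], [200.9, 449.9], [232.4, 449.9], [-61.8, 449.8]]
per mm [[5.8, 0.0], [0.2, -5.5], [0.7, 1.6]]
jamb 266.9 446.5 [452. 456.]
leaf 265.5 441.5 [532. 537.]
```

Relative to the jamb, the leaf is about 1.2 mm low in y and 0.5 mm low in x. I'll trim that, confirm with intensity profiles and take one last look.

```bash
python3 - <<'E'
from cell import bot
from fit import *
import cv2
j=np.load("poses.npz")["j"].copy(); j[0]-=.001
ori=[np.pi,0,j[2]+np.pi/2]; T=np.r_[place(j,[(-24.5,1.2,0)])[0][:2],.1209]
cmd=T.copy()
for _ in range(3):
    bot.move_straight(cmd,ori,speed=.02); cmd+=T-bot.current_position()
f=bot.grab_frame("wrist"); im=f["frame"][:,:,::-1]; cv2.imwrite("pics/wrist7.png",im); np.savez("wrist7.npz",K=f["K"],T=f["cam_to_world"])
print((bot.current_position()-T).round(4),bot.current_wrist_force().round(1),bot.current_gripper_width(),bot.current_clock())
o=cv2.resize(im[185:285,325:425],None,fx=6,fy=6,interpolation=cv2.INTER_CUBIC)
cv2.imwrite("pics/m7.png",o)
l=np.r_[bot.current_position()[:2],bot.current_eef_rot()[2]-np.pi/2]; cam=((f["K"][0,0],f["K"][0,2],f["K"][1,2]),f["cam_to_world"])
pr=lambda p,P:((proj(place(p,P),*cam)+.5-[325,185])*6).round().tolist()
print("jamb",pr(j,[(-16,32,100),(0,23,116),(0,48,116)]),"leaf",pr(l,[(41,8,103),(25,18,116),(25,18,109),(3,30,89)]))
E
```

```text
[0.     0.0001 0.    ] [-0.4  0.7 -3.4] 0.00572318762001471 20.0583
jamb [[47.0, 227.0], [244.0, 373.0], [255.0, 77.0]] leaf [[401.0, 477.0], [249.0, 415.0], [238.0, 391.0], [-15.0, 210.0]]
```

View pics/m7.png

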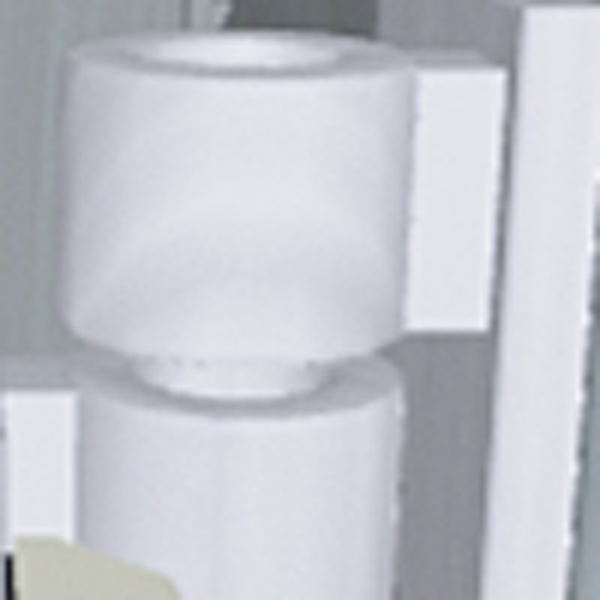

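The end gap measures about 5.2 mm against 5 mm nominal, and the tube axes agree within about 0.5 mm. The leaf is centred and free of the jamb, so I'll do a last check and hand in.

```bash
python3 - <<'E'
from cell import bot
import numpy as np
bot.wait(.4); print(np.mean([bot.current_wrist_force() for _ in range(5)],0).round(1),bot.current_position().round(4),bot.current_gripper_width(),abs(bot.current_dq()).max().round(4))
print(bot.sign_off())
E
```

```text
[ 0.9  0.2 -3.6] [0.52   0.0133 0.1209] 0.0059461327752981675 0.002
the job is handed in; nothing more can be done
None
```

The job is handed in: I squeezed the blow gun fully for at least half a second and released it, then held the leaf's knuckle still in the jamb gap, centred to about 0.5 mm by camera; bore height comes from the table-contact grasp, and the lever's return was not checked in a picture.

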